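# Turn the bead cup mouth-up and press it home in the stringing board

## Task

The octagonal wooden bead cup stands mouth-down on the bench: turn it mouth-up and set it foot-down in the round well of the stringing board. Press it down firmly until its foot is fully home on the well's floor, then let go, leaving it standing upright and at rest; do not shift the jar, the cork block, the mallet or the hand drill.

Things in the scene. Friction and masses are not known exactly. Their poses are not given: they have to be found in the camera images.
- cup: Loose pale beech cup: straight octagonal tube, closed at one end (the foot). 58 mm across flats (62.8 across corners), 96 mm long, walls 6 mm, foot 10 mm thick, about 0.16 kg. Starts mouth-down. Origin: centre of the mouth's rim plane; z runs from mouth to foot (up at the start). x, y are square to flats; a flat (24 mm wide) every 45 deg. Laid on a flat it does not roll.
- cup_mouth (a point): Centre of the cup's open mouth, in the rim plane.
- cup_foot (a point): Centre of the outside of the cup's closed foot, 96 mm from the mouth; axes as the cup's.
- board: Stringing board screwed to the bench (fixed): brown wooden slab 120 mm (x) by 170 mm (y), 24 mm thick, thin dark grooves near both ends, one round well in its middle, 67 mm in diameter, 14 mm deep, flat floor, 2 mm bevel round its edge. Origin: centre of its underside, z up.
- well_floor (a point): Centre of the well's flat floor, 10 mm above the bench; z up.
- well_mouth (a point): Centre of the well's mouth, level with the board's top face, 24 mm above the bench; z up.
- jar: Bystander: loose closed clear jar of orange beads with a steel lid, 72 mm in diameter, 111 mm tall, 0.4 kg. Origin: centre of its underside. It stands to one side of the board and the cup to the other; which is left and which is right varies.
- cork_block: Bystander: loose cork sanding block 65 mm (x) by 110 mm (y) by 40 mm high, beyond the board. Origin: centre of its underside.
- mallet: Bystander: loose pale wooden mallet lying down, head 110 mm long and 56 mm thick along its x, handle 170 mm along its +y. Origin: under the middle of the head, on the bench.
- drill: Bystander: loose steel hand drill with red handles lying down, 320 mm long along its y (handle to -y), crank and its red grip up to 85 mm high. Origin: on the bench, about under its middle.
Things that resemble listed ones, but are neither listed nor needed, are in the scene too. Of the things that look like the board, the largest one is meant.

How it is judged:
By the outcome, as a careful person would: the job done as asked, in the order asked, and still so for the second after the job is handed in, with the robot touching nothing.
It also fails if it takes over 58 s, if anything falls off the work surface, if the arm or the gripper's body presses on something with over 40 N, if the wrist force passes 120 N, or if a joint passes its speed limit or range.

## Robot

A 6-joint arm with a two-finger parallel gripper is mounted at the origin on the work surface. World frame = base frame: x ahead of the robot, y to its left, z up, the work surface at z = 0. Lengths are in m, angles in rad, forces in N, time in s.
With the tool pointing down it reaches from about 0.35 to 0.975 m from the base axis. Payload 4.9 kg.
Tool frame: the origin (TCP) lies on the mounting face of the last link; the fingertips stand 173 mm ahead of it and the grasp point (between the pads) lies 155 mm ahead of it (tcp_to_grasp is the distance from the TCP to the grasp point, in m); z points along the fingers, y is the line along which they close (so a half turn about z gives the same grasp; the last joint's range is limited). The gripper opens to 85 mm and grips with 20 to 120 N. Pads are 22 mm wide; open, the fingers measure 114 mm over their backs; the gripper's body (76 mm by 85 mm) begins 54 mm behind the grasp point. The pads swing forward as they close: fully open they stand 13 mm farther back than shut.
Start: joints at [-1.232, 0.053, 1.613, -0, 1.476, -0.119], TCP at [0.276, -0.561, 0.405] pointing down, gripper open.
Joint ranges: [-3.01, 3.01], [-1.01, 2.22], [0.06, 2.58], [-1.02, 4.17], [0.09, 2.62], [-3.14, 3.14]. Speed limits (rad/s): [2.57, 2.57, 3.14, 3.14, 3.14, 3.14].

## Interface

Orientations are given as a rotation vector (axis times angle).
In Python, from station import get_obs, get_image, calibration, finish_job, tcp_to_grasp gives the robot as it stands. The module is installed in compiled form; this text tells all that it offers.
- The arm moves only by the tool arm_command, never from a script. Its argument "plan" is a list that holds one entry, the list of rows, each a list of 6 numbers: the shift along the tool's x, y, z in cm, then the turn, a rotation vector about the tool's x, y, z in rad. A call has 1 to 12 rows; each row is the pose to reach, as a shift and turn from the pose commanded when the call began, along the tool's axes at that moment; what a row does not reach only later rows make up. A row lasts 1/12 s, in which the tool goes at most 41.7 mm and 7.16 degrees, less where a joint would pass 70% of its speed; a pose out of reach is approached as far as the arm can. A call with a gripper value outside its range is refused whole. "gripper" is the closure, from -1 (fully open) to 1 (shut), set as the call begins (left out, the last holds). The fingers move at their own pace and stop on an object; "force" is the grip in N (left out, the last holds). Time passes only in rows, so rows that repeat a pose let the fingers close. It gives the time, the measured TCP pose, the force, the opening and the grip force at its end, in the units of the state.
- get_obs(): the state, without advancing time (a new reading comes with each control period).
- get_image(name): name is "scene" or "top"; returns (picture, depth): 480x640x3 uint8, blue, green, red; 480x640 float32, m along the optical axis (not along the pixel's ray), 0 where there is no reading.
- calibration(name): a dict with "fx", "fy", "cx", "cy" (pixels), "pose" (4x4, takes a point from camera to world coordinates). Camera axes: x right, y up, looking along -z (the intrinsics and any distortion apply to the point x, -y, -z); pixel columns grow to the right and rows downward; lengths in m; the calibration is good to about 2 mm. A picture is of the moment at which its call begins. calibration takes no time and is no camera call.
- finish_job(): hands the job in; it is judged then, once.
The state is a dict: "t": time; "q": joint angles; "dq": joint speeds; "effort": joint torques, N m; "tool_pos": TCP position; "tool_rot": TCP orientation; "contact_force": force on the tool from outside, world axes, zero at the start; "wrist_torque": the same for the moment, N m; "opening": finger opening in m; "grip_force": force on a finger pad.
Only numpy, scipy, OpenCV 4.12 (cv2) and the standard library are available. Lean on these libraries where they do the work, as an engineer would, in place of code of your own. Each camera call takes 0.05 s, during which the arm holds its last target. There are 200 camera calls.

## Working session

There is one attempt and no reset: what is moved stays moved. The work goes in short steps, Python scripts to look and compute and a tool call to move; the robot and the scene stay as the last step left them, time stands still between calls to the robot, and variables do not carry over. Pictures are saved under pics/ and viewed, at most 11 in all, crops included, and the job is handed in when it is done.

Besides the shell and the picture viewer there is one more tool, called as name(argument=value, ...), one argument or row to a line, values as JSON. arm_command: Moves the arm, as the interface text tells. Its arguments: {"type":"object","properties":{"plan":{"type":"array"},"gripper":{"type":"number"},"force":{"type":"number"}},"required":["plan"]}

```bash
mkdir -p pics; python3 - <<'E'
from station import *
import cv2, numpy as np
for n in ("scene","top"):
    im,d=get_image(n); cv2.imwrite(f"pics/{n}0.png",im); np.save(f"pics/{n}0.npy",d)
    c=calibration(n); print(n,{k:np.round(v,4).tolist() for k,v in c.items()})
print(get_obs(),tcp_to_grasp)
E
```

```text
scene {'fx': 441.1003, 'fy': 441.1003, 'cx': 322.4521, 'cy': 239.1146, 'pose': [[0.0657, -0.7871, 0.6133, 1.2529], [0.9978, 0.0438, -0.0506, -0.0538], [0.0129, 0.6153, 0.7882, 0.9855], [0.0, 0.0, 0.0, 1.0]]}
top {'fx': 620.3671, 'fy': 620.3671, 'cx': 314.9367, 'cy': 239.4855, 'pose': [[0.0932, 0.9724, -0.2141, 0.1891], [-0.9956, 0.0924, -0.0137, -0.0105], [0.0065, 0.2144, 0.9767, 1.657], [0.0, 0.0, 0.0, 1.0]]}
{'t': 0.1, 'q': array([-1.23196841e+00,  5.33285235e-02,  1.61415510e+00, -3.25163341e-05,
        1.47601181e+00, -1.19038961e-01]), 'dq': array([-0.00145698, -0.00378348, -0.00487759,  0.00144529, -0.00044928,
        0.00031535]), 'effort': array([-1.20349696e-04, -3.94905567e+01, -3.71363425e+01, -1.22603697e-04,
        3.93167313e-03, -1.07085233e-05]), 'tool_pos': array([ 0.27616771, -0.56040841,  0.40356324]), 'tool_rot': array([-3.05778572e+00, -7.12525986e-01,  3.78108323e-04]), 'contact_force': array([-0.40647884,  0.07092169,  0.62204792]), 'wrist_torque': array([ 0.01440959,  0.01194163, -0.06619364]), 'grip_force': 0.0, 'opening': 0.08526096534298645} 0.1547
```

View pics/scene0.png

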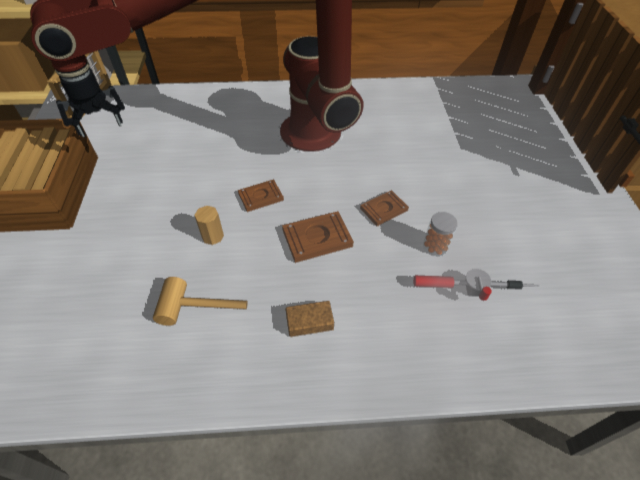

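View pics/top0.png

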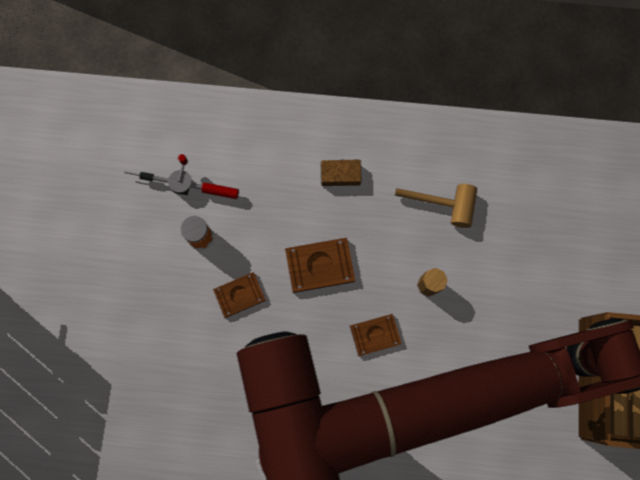

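The scene view shows the cup at (208,225), the board at (318,236) with two smaller decoy boards at (260,195) and (385,207), and the jar at (440,235). It also shows the mallet at (170,300), cork at (310,318) and drill at (480,283). In the top view the cup is at (432,281) and the board at (320,265), with the decoys at (240,295) and (376,335). The mallet head (scene (170,300)) is the only thing that could pass for the cup. I choose the standing octagonal piece and the largest board, and check both in a crop.

```bash
cat > h.py <<'E'
import numpy as np, cv2
from station import *
def ray(n,u,v):
    c=calibration(n); P=np.array(c["pose"])
    d=P[:3,:3]@np.array([(u-c["cx"])/c["fx"],-(v-c["cy"])/c["fy"],-1]); return P[:3,3],d
def tri(a,b):
    (o1,d1),(o2,d2)=ray("scene",*a),ray("top",*b)
    s=np.linalg.lstsq(np.c_[d1,-d2],o2-o1,rcond=None)[0]
    p,q=o1+s[0]*d1,o2+s[1]*d2; return (p+q)/2,np.linalg.norm(p-q)
def atz(n,u,v,z):
    o,d=ray(n,u,v); return o+d*(z-o[2])/d[2]
def cloud(n,d):
    v,u=np.mgrid[:480,:640]; c=calibration(n); P=np.array(c["pose"])
    X=np.stack([(u-c["cx"])/c["fx"]*d,-(v-c["cy"])/c["fy"]*d,-d],-1); return X@P[:3,:3].T+P[:3,3]
E
python3 - <<'E'
from h import *
s=cv2.imread("pics/scene0.png"); t=cv2.imread("pics/top0.png")
f=lambda im,x,y,w,h,k: cv2.resize(im[y:y+h,x:x+w],None,fx=k,fy=k,interpolation=cv2.INTER_CUBIC)
a=f(s,180,185,180,75,4.4444); b=f(t,280,235,180,75,4.4444)
cv2.imwrite("pics/crop.png",np.vstack([a[:300],b[:300]])[:600,:800])
for n in ("scene","top"):
    d=np.load(f"pics/{n}0.npy"); C=cloud(n,d)
    for z0,z1,box,l in ((.085,.105,(.2,1,-.4,-.1),"cup top"),(.019,.03,(.3,.7,-.14,.14),"board top"),(.1,.125,(.2,.8,.1,.4),"jar top")):
        m=(C[...,2]>z0)&(C[...,2]<z1)&(C[...,0]>box[0])&(C[...,0]<box[1])&(C[...,1]>box[2])&(C[...,1]<box[3])&(d>0)
        p=C[m]; print(n,l,m.sum(),p.min(0).round(3),p.max(0).round(3),p.mean(0).round(4), np.median(p[:,2]).round(4))
E
```

```text
scene cup top 340 [ 0.428 -0.334  0.085] [ 0.491 -0.271  0.101] [ 0.461  -0.3007  0.0941] 0.0944
scene board top 1664 [ 0.314 -0.129  0.019] [0.565 0.092 0.03 ] [ 0.4854 -0.0073  0.0222] 0.0221
scene jar top 450 [0.495 0.29  0.1  ] [0.566 0.357 0.114] [0.5329 0.3224 0.1084] 0.1087
top cup top 445 [ 0.424 -0.331  0.086] [ 0.486 -0.27   0.104] [ 0.4553 -0.3001  0.097 ] 0.0971
top board top 2041 [ 0.3   -0.139  0.019] [0.562 0.14  0.03 ] [ 0.4759 -0.008   0.0246] 0.0247
top jar top 557 [0.494 0.291 0.1  ] [0.561 0.359 0.121] [0.5268 0.3241 0.1115] 0.1117
```

View pics/crop.png

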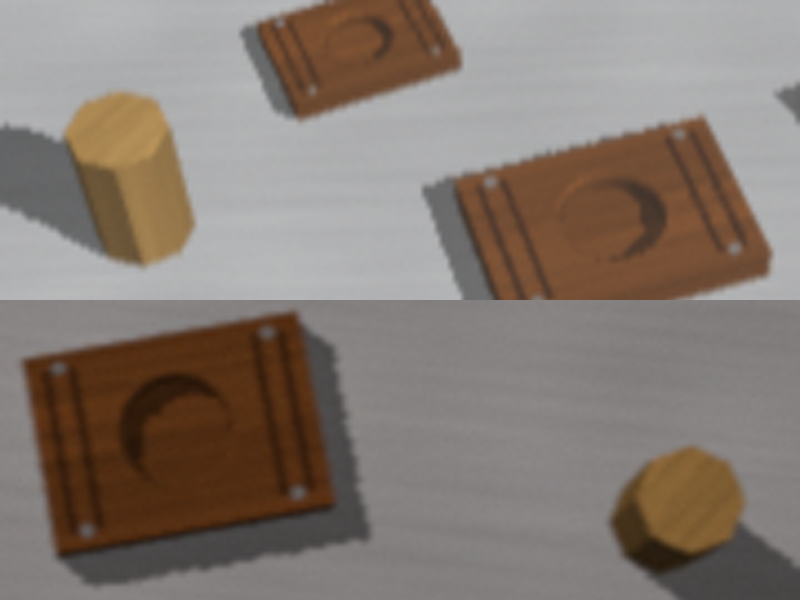

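The crop confirms the plain octagonal cup (foot up) and the largest board with its round well. Next I fit the cup's yaw and centre and the board centre.

```bash
python3 - <<'E'
from h import *
from scipy.spatial.transform import Rotation as R
for n in ("scene","top"):
    d=np.load(f"pics/{n}0.npy"); C=cloud(n,d); im=cv2.imread(f"pics/{n}0.png")
    # cup top
    zt=.0944 if n=="scene" else .0971
    m=(abs(C[...,2]-zt)<.006)&(abs(C[...,0]-.457)<.06)&(abs(C[...,1]+.3)<.06)
    p=C[m][:,:2]; 
    best=[]
    for a in np.radians(np.arange(0,45,1.)):
        w=[];c=[]
        for k in range(4):
            e=np.array([np.cos(a+k*np.pi/4),np.sin(a+k*np.pi/4)]); q=p@e; lo,hi=np.percentile(q,[.5,99.5]); w.append(hi-lo)
        best.append((np.ptp(w)+np.mean(w),np.degrees(a),np.mean(w)))
    best.sort(); print(n,"cup yaw",[np.round(b,4).tolist() for b in best[:4]], cv2.minEnclosingCircle((p*1000).astype(np.float32)))
    zb=.0221 if n=="scene" else .0247
    m=(abs(C[...,2]-zb)<.008)&(d>0)
    k,lab,st,ce=cv2.connectedComponentsWithStats(m.astype(np.uint8))
    for i in range(1,k):
        if st[i,4]>250:
            q=(C[lab==i][:,:2]*1000).astype(np.float32); print("board?",st[i].tolist(),[np.round(x,1).tolist() if not np.isscalar(x) else x for x in cv2.minAreaRect(q)])
# well centre by triangulation of board corners / rims from crop
g=lambda x,y:(180+x/4.4444,185+y/4.4444); h=lambda x,y:(280+x/4.4444,235+(y-300)/4.4444)
for nm,a,b in (("board L",(456,182),(334,505)),("board R",(704,118),(62,553)),("well",(612,220),(177,430))):
    print(nm,np.round(tri(g(*a),h(*b))[0],4),tri(g(*a),h(*b))[1])
for nm,a,b in (("screw1",(491,182),(297,492)),("screw2",(679,134),(86,530)),("screw3",(735,247),(58,369)),("cupl",(65,137),(715,558)),):
    print(nm,np.round(tri(g(*a),h(*b))[0],4),tri(g(*a),h(*b))[1])
print(atz("top",*h(179,432.5),.024))
E
```

```text
scene cup yaw [[0.0603, 25.0, 0.0582], [0.0603, 24.0, 0.0582], [0.0604, 23.0, 0.0584], [0.0605, 26.0, 0.0583]] ((458.0458068847656, -301.334716796875), 33.13630294799805)
board? [530, 79, 57, 75, 300] [[-20.7, 887.5], [430.6, 40.3], 0.439814954996109]
board? [0, 151, 96, 78, 522] [[297.1, -732.5], [162.8, 360.6], 58.36199188232422]
board? [238, 180, 45, 30, 386] [[313.9, -168.3], [86.9, 117.1], 20.164241790771484]
board? [361, 191, 47, 32, 406] [[383.9, 200.1], [83.6, 117.5], 28.329519271850586]
board? [282, 212, 72, 48, 1834] [[483.2, -5.9], [124.9, 171.2], 15.832404136657715]
top cup yaw [[0.0588, 30.0, 0.0574], [0.0588, 29.0, 0.0574], [0.0589, 31.0, 0.0573], [0.0589, 28.0, 0.0575]] ((455.3564147949219, -301.03424072265625), 31.344078063964844)
board? [284, 237, 71, 56, 2273] [[481.0, -5.1], [122.3, 170.1], 15.763274192810059]
board? [212, 273, 51, 45, 495] [[381.2, 200.9], [83.0, 117.1], 29.5032901763916]
board? [350, 314, 51, 42, 668] [[310.0, -167.7], [82.5, 118.0], 21.004520416259766]
board L [ 0.4455 -0.1034  0.017 ] 0.0031404187645714537
board R [0.4013 0.058  0.019 ] 0.006943103542567333
well [ 0.4822 -0.0054  0.0171] 0.0030677474459608685
screw1 [ 0.4505 -0.0807  0.0216] 0.0026598499818429235
screw2 [0.416  0.0427 0.0208] 0.002167235556908832
screw3 [0.5118 0.0695 0.0221] 0.0029255805919845565
cupl [ 0.43   -0.3345  0.0575] 0.01544398892719912
[ 0.47943506 -0.00831674  0.024     ]
```

```bash
cat >> h.py <<'E'
from scipy.spatial.transform import Rotation as Ro
def pose(psi,dip,flip=1):
    "tool z toward yaw psi, dipping dip below horizontal (>90 leans back); y horizontal"
    p,a=np.radians([psi,dip]); z=np.array([np.cos(p)*np.cos(a),np.sin(p)*np.cos(a),-np.sin(a)])
    y=flip*np.array([-np.sin(p),np.cos(p),0]); return np.c_[np.cross(y,z),y,z]
def step(R,grasp):
    "row for tool rotation R, grasp point at grasp"
    o=get_obs(); T=Ro.from_rotvec(o["tool_rot"]).as_matrix(); p=np.array(grasp)-R[:,2]*tcp_to_grasp
    print("row",(T.T@(p-o["tool_pos"])*100).round(2).tolist(),Ro.from_matrix(T.T@R).as_rotvec().round(3).tolist(),"tcp",p.round(3))
def now():
    o=get_obs(); T=Ro.from_rotvec(o["tool_rot"]).as_matrix()
    print("t",o["t"],"grasp",(o["tool_pos"]+T[:,2]*tcp_to_grasp).round(4),"T",T.round(3).tolist(),"q",o["q"].round(2),"F",o["contact_force"].round(1),"open",o["opening"],o["grip_force"])
E
python3 -c "
from h import *
step(pose(-18,45,-1),(.457,-.301,.20))"
```

```text
row [19.85, -22.89, 9.46] [-0.305, 0.746, 0.73] tcp [ 0.353 -0.267  0.309]
```

arm_command(
  plan=[
    [[19.8,-22.9,9.5,-0.305,0.746,0.73],[19.8,-22.9,9.5,-0.305,0.746,0.73],[19.8,-22.9,9.5,-0.305,0.746,0.73],[19.8,-22.9,9.5,-0.305,0.746,0.73],[19.8,-22.9,9.5,-0.305,0.746,0.73],[19.8,-22.9,9.5,-0.305,0.746,0.73],[19.8,-22.9,9.5,-0.305,0.746,0.73],[19.8,-22.9,9.5,-0.305,0.746,0.73],[19.8,-22.9,9.5,-0.305,0.746,0.73],[19.8,-22.9,9.5,-0.305,0.746,0.73],[19.8,-22.9,9.5,-0.305,0.746,0.73],[19.8,-22.9,9.5,-0.305,0.746,0.73]],
  ],
  gripper=-1,
  force=60,
)

```text
t: 1.1
tool_pos: [0.3527, -0.2683, 0.3104]
tool_rot: [2.76, -0.434, 1.144]
contact_force: [0.2, 0.2, 1.1]
opening: 0.0857
grip_force: 0.0
```

```bash
python3 -c "
from h import *
now(); step(pose(-18,45,-1),(.457,-.301,.20)); step(pose(-18,45,-1),(.457,-.301,.055))
s,d=get_image('scene'); t,d2=get_image('top')
k=lambda im,x,y: cv2.resize(im[y:y+150,x:x+200],None,fx=2,fy=2,interpolation=cv2.INTER_CUBIC)
cv2.imwrite('pics/a1.png',np.hstack([k(s,110,110),k(t,340,220)]))"
```

```text
t 1.1 grasp [ 0.4567 -0.3024  0.2011] T [[0.673, -0.308, 0.673], [-0.216, -0.951, -0.22], [0.708, 0.003, -0.706]] q [-0.92 -0.51  2.3   0.62  0.76  0.64] F [0.2 0.2 1.1] open 0.08569448268424198 0.0
row [-0.08, -0.12, 0.06] [0.002, -0.001, 0.003] tcp [ 0.353 -0.267  0.309]
row [-10.34, -0.16, 10.31] [0.002, -0.001, 0.003] tcp [ 0.353 -0.267  0.164]
```

View pics/a1.png

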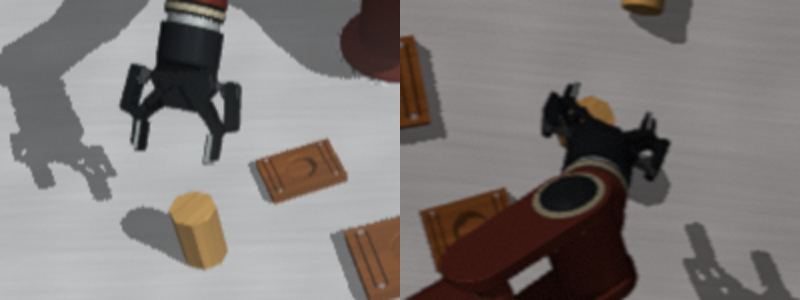

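The crop shows the open gripper square above the cup, with the fingers astride its flats. I descend to grasp height.

arm_command(
  plan=[
    [[-3,-0.1,3,0,0,0],[-6,-0.1,6,0,0,0],[-8,-0.1,8,0,0,0],[-9.5,-0.1,9.5,0,0,0],[-10.3,-0.1,10.3,0,0,0],[-10.3,-0.1,10.3,0,0,0],[-10.3,-0.1,10.3,0,0,0],[-10.3,-0.1,10.3,0,0,0],[-10.3,-0.1,10.3,0,0,0]],
  ],
)

```text
t: 1.95
tool_pos: [0.3537, -0.2681, 0.1659]
tool_rot: [2.757, -0.434, 1.148]
contact_force: [0.8, 0.5, -0.1]
opening: 0.0856
grip_force: 0.0
```

```bash
python3 -c "
from h import *
now(); step(pose(-18,45,-1),(.457,-.301,.055))
s,d=get_image('scene')
cv2.imwrite('pics/a2.png',cv2.resize(s[150:280,120:280],None,fx=3,fy=3,interpolation=cv2.INTER_CUBIC))"
```

```text
t 1.95 grasp [ 0.4581 -0.3025  0.057 ] T [[0.67, -0.309, 0.675], [-0.215, -0.951, -0.222], [0.71, 0.004, -0.704]] q [-0.91 -0.22  2.37  0.98  0.5   0.2 ] F [ 0.8  0.5 -0.1] open 0.08563260898691082 0.0
row [-0.17, -0.07, 0.03] [0.003, -0.004, 0.003] tcp [ 0.353 -0.267  0.164]
```

View pics/a2.png

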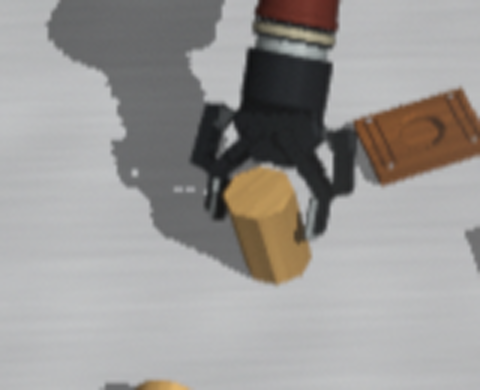

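The cup stands between the pads, so I close.

arm_command(
  plan=[
    [[0,0,0,0,0,0],[0,0,0,0,0,0],[0,0,0,0,0,0],[0,0,0,0,0,0],[0,0,0,0,0,0],[0,0,0,0,0,0],[0,0,0,0,0,0],[0,0,0,0,0,0]],
  ],
  gripper=1,
  force=60,
)

```text
t: 2.67
tool_pos: [0.3535, -0.2675, 0.165]
tool_rot: [2.758, -0.435, 1.147]
contact_force: [-2.1, 2.5, 6.0]
opening: 0.0575
grip_force: 65.3
```

arm_command(
  plan=[
    [[2,0,-2,0,0,0],[4,0,-4,0,0,0],[6,0,-6,0,0,0],[8,0,-8,0,0,0],[8,0,-8,0,0,0],[8,0,-8,0,0,0],[8,0,-8,0,0,0]],
  ],
)

```text
t: 3.25
tool_pos: [0.3525, -0.2662, 0.2752]
tool_rot: [2.764, -0.436, 1.142]
contact_force: [-0.1, 0.5, -2.5]
opening: 0.0573
grip_force: 65.3
```

```bash
python3 -c "
from h import *
now()"
```

```text
t 3.25 grasp [ 0.4564 -0.2998  0.1656] T [[0.674, -0.308, 0.672], [-0.218, -0.951, -0.218], [0.706, 0.0, -0.708]] q [-0.91 -0.47  2.33  0.66  0.7   0.58] F [-0.1  0.5 -2.5] open 0.057278476790005174 65.27170574262527
```

```bash
python3 -c "
from h import *
print(atz('top',465,205,.05),atz('top',397,192,.03),atz('top',458,228,.03),atz('top',477,186,.03))
step(pose(-35,45,1),(.44,-.30,.17)); step(pose(-35,45,1),(.44,-.30,.031))"
```

```text
[ 0.67408842 -0.38094185  0.05      ] [ 0.69928476 -0.19867766  0.03      ] [ 0.61391567 -0.36937566  0.03      ] [ 0.7372831  -0.41611905  0.03      ]
row [-0.47, -2.69, -1.07] [-0.002, -0.308, -2.915] tcp [ 0.35  -0.237  0.279]
row [-10.29, -2.69, 8.78] [-0.002, -0.308, -2.915] tcp [ 0.35  -0.237  0.14 ]
```

arm_command(
  plan=[
    [[-0.2,-1.3,-0.5,0,-0.15,-1.45],[-0.2,-1.3,-0.5,0,-0.15,-1.45],[-0.2,-1.3,-0.5,0,-0.15,-1.45],[-0.2,-1.3,-0.5,0,-0.15,-1.45],[-0.2,-1.3,-0.5,0,-0.15,-1.45],[-0.2,-1.3,-0.5,0,-0.15,-1.45],[-0.2,-1.3,-0.5,0,-0.15,-1.45],[-0.2,-1.3,-0.5,0,-0.15,-1.45],[-0.2,-1.3,-0.5,0,-0.15,-1.45],[-0.2,-1.3,-0.5,0,-0.15,-1.45],[-0.2,-1.3,-0.5,0,-0.15,-1.45],[-0.2,-1.3,-0.5,0,-0.15,-1.45]],
  ],
)

```text
t: 4.25
tool_pos: [0.3516, -0.2521, 0.2757]
tool_rot: [2.145, 1.326, 0.477]
contact_force: [0.4, -0.3, -1.1]
opening: 0.0576
grip_force: 65.3
```

```bash
python3 -c "
from h import *
now();step(pose(-35,45,1),(.44,-.30,.17))"
```

```text
t 4.25 grasp [ 0.4392 -0.2952  0.1557] T [[0.446, 0.693, 0.567], [0.895, -0.348, -0.278], [0.004, 0.631, -0.776]] q [-0.86 -0.5   2.34  0.39  0.7  -0.62] F [ 0.4 -0.3 -1.1] open 0.05760410692342237 65.33769924078115
row [1.28, -0.37, -0.77] [0.0, -0.159, -1.46] tcp [ 0.35  -0.237  0.279]
```

arm_command(
  plan=[
    [[1.3,-0.4,-0.8,0,-0.159,-1.46],[1.3,-0.4,-0.8,0,-0.159,-1.46],[1.3,-0.4,-0.8,0,-0.159,-1.46],[1.3,-0.4,-0.8,0,-0.159,-1.46],[1.3,-0.4,-0.8,0,-0.159,-1.46],[1.3,-0.4,-0.8,0,-0.159,-1.46],[1.3,-0.4,-0.8,0,-0.159,-1.46],[1.3,-0.4,-0.8,0,-0.159,-1.46],[1.3,-0.4,-0.8,0,-0.159,-1.46],[1.3,-0.4,-0.8,0,-0.159,-1.46],[1.3,-0.4,-0.8,0,-0.159,-1.46],[1.3,-0.4,-0.8,0,-0.159,-1.46]],
  ],
)

```text
t: 5.25
tool_pos: [0.3501, -0.2368, 0.2792]
tool_rot: [0.715, 2.266, -0.296]
contact_force: [-0.0, 0.4, -1.4]
opening: 0.0573
grip_force: 65.3
```

```bash
python3 -c "
from h import *
now();step(pose(-35,45,1),(.44,-.30,.17));step(pose(-35,45,1),(.44,-.30,.04));step(pose(-35,45,1),(.44,-.30,.029))
s,d=get_image('scene')
cv2.imwrite('pics/a3.png',cv2.resize(s[120:280,120:320],None,fx=3,fy=3,interpolation=cv2.INTER_CUBIC))"
```

```text
t 5.25 grasp [ 0.4397 -0.2996  0.1698] T [[-0.579, 0.574, 0.579], [0.406, 0.819, -0.405], [-0.707, 0.0, -0.707]] q [-0.81 -0.56  2.38  0.26  0.56 -1.93] F [-0.   0.4 -1.4] open 0.057316508311442804 65.34431656938068
row [-0.05, -0.02, 0.02] [0.0, -0.0, -0.0] tcp [ 0.35  -0.237  0.279]
row [9.14, -0.02, 9.22] [0.0, -0.0, -0.0] tcp [ 0.35  -0.237  0.149]
row [9.92, -0.02, 10.0] [0.0, -0.0, -0.0] tcp [ 0.35  -0.237  0.138]
```

View pics/a3.png

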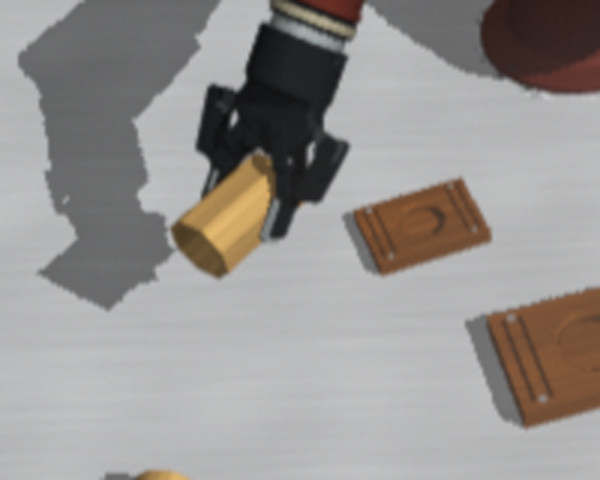

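The cup is now horizontal with its mouth outward. I lower it to the bench, slowing near contact.

arm_command(
  plan=[
    [[2,0,2,0,0,0],[4,0,4,0,0,0],[6,0,6,0,0,0],[7.5,0,7.5,0,0,0],[8.6,0,8.6,0,0,0],[9,0,9,0,0,0],[9.2,0,9.2,0,0,0],[9.4,0,9.4,0,0,0],[9.5,0,9.5,0,0,0],[9.5,0,9.5,0,0,0]],
  ],
)

```text
t: 6.13
tool_pos: [0.3517, -0.2378, 0.1485]
tool_rot: [0.72, 2.258, -0.296]
contact_force: [0.8, 0.5, -1.6]
opening: 0.0571
grip_force: 65.1
```

```bash
python3 -c "
from h import *
now();step(pose(-35,45,1),(.44,-.30,.029))"
```

```text
t 6.1333 grasp [ 0.4417 -0.301   0.0397] T [[-0.572, 0.578, 0.582], [0.408, 0.816, -0.409], [-0.711, 0.003, -0.703]] q [-0.8  -0.24  2.43  0.66  0.22 -2.35] F [ 0.8  0.5 -1.6] open 0.057088376645793235 65.09984964715841
row [0.81, -0.04, 0.61] [-0.001, 0.006, -0.006] tcp [ 0.35  -0.237  0.138]
```

arm_command(
  plan=[
    [[0,0,0,0,0,0],[0.2,0,0.2,0,0,0],[0.3,0,0.3,0,0,0],[0.4,0,0.4,0,0,0],[0.5,0,0.5,0,0,0],[0.5,0,0.5,0,0,0],[0.5,0,0.5,0,0,0],[0.5,0,0.5,0,0,0]],
  ],
)

```text
t: 6.8
tool_pos: [0.3518, -0.2379, 0.1416]
tool_rot: [0.719, 2.258, -0.297]
contact_force: [0.4, 0.3, -2.5]
opening: 0.0576
grip_force: 65.1
```

```bash
python3 -c "
from h import *
now();step(pose(-35,45,1),(.44,-.30,.029))"
```

```text
t 6.8 grasp [ 0.4418 -0.3012  0.0329] T [[-0.573, 0.577, 0.582], [0.407, 0.816, -0.409], [-0.712, 0.003, -0.703]] q [-0.8  -0.22  2.43  0.72  0.21 -2.42] F [ 0.4  0.3 -2.5] open 0.0575992539568577 65.13430874647383
row [0.33, -0.03, 0.12] [-0.001, 0.006, -0.005] tcp [ 0.35  -0.237  0.138]
```

arm_command(
  plan=[
    [[0.1,0,0.1,0,0,0],[0.2,0,0.2,0,0,0],[0.25,0,0.25,0,0,0],[0.3,0,0.3,0,0,0],[0.3,0,0.3,0,0,0],[0.3,0,0.3,0,0,0]],
  ],
)

```text
t: 7.3
tool_pos: [0.3518, -0.2378, 0.1372]
tool_rot: [0.719, 2.258, -0.297]
contact_force: [-1.0, -0.6, -1.9]
opening: 0.0574
grip_force: 65.1
```

```bash
python3 -c "
from h import *
now()
t,d=get_image('scene')
cv2.imwrite('pics/a4.png',cv2.resize(t[170:270,140:280],None,fx=4,fy=4,interpolation=cv2.INTER_CUBIC))"
```

```text
t 7.3 grasp [ 0.4418 -0.3011  0.0285] T [[-0.573, 0.577, 0.582], [0.407, 0.816, -0.409], [-0.711, 0.003, -0.703]] q [-0.8  -0.21  2.43  0.77  0.2  -2.46] F [-1.  -0.6 -1.9] open 0.057407601832764485 65.13464243178532
```

View pics/a4.png

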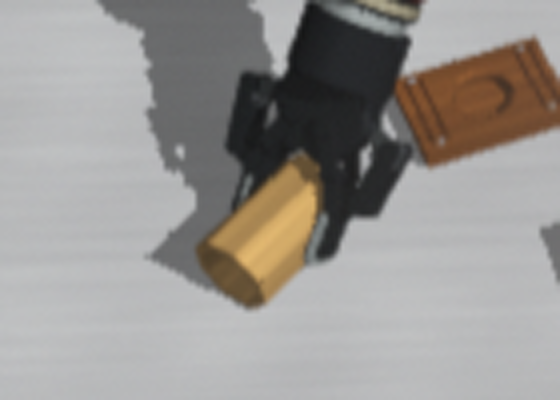

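arm_command(
  plan=[
    [[0.05,0,0.05,0,0,0],[0.1,0,0.1,0,0,0],[0.15,0,0.15,0,0,0],[0.15,0,0.15,0,0,0],[0.15,0,0.15,0,0,0]],
  ],
)

```text
t: 7.77
tool_pos: [0.352, -0.2381, 0.1356]
tool_rot: [0.719, 2.257, -0.297]
contact_force: [-1.0, 0.4, 1.2]
opening: 0.0571
grip_force: 65.6
```

arm_command(
  plan=[
    [[0,0,0,0,0,0],[0,0,0,0,0,0],[0,0,0,0,0,0],[0,0,0,0,0,0],[0,0,0,0,0,0],[0,0,0,0,0,0],[0,0,0,0,0,0]],
  ],
  gripper=-1,
)

```text
t: 8.35
tool_pos: [0.3518, -0.2379, 0.1352]
tool_rot: [0.719, 2.258, -0.297]
contact_force: [0.0, 0.3, -1.3]
opening: 0.0855
grip_force: 0.0
```

arm_command(
  plan=[
    [[-1,0,-1,0,0,0],[-3,0,-3,0,0,0],[-6,0,-6,0,0,0],[-8,0,-8,0,0,0],[-10,0,-10,0,0,0],[-10,0,-10,0,0,0],[-10,0,-10,0,0,0],[-10,0,-10,0,0,0]],
  ],
)

```text
t: 9.02
tool_pos: [0.3506, -0.2374, 0.2759]
tool_rot: [0.719, 2.259, -0.296]
contact_force: [-0.8, 0.2, -0.4]
opening: 0.0854
grip_force: 0.0
```

```bash
python3 -c "
from h import *
now()
t,d=get_image('scene'); C=cloud('scene',d)
m=(C[...,2]>.046)&(C[...,2]<.066)&(abs(C[...,0]-.44)<.09)&(abs(C[...,1]+.3)<.09)
p=C[m]; q=(p[:,:2]*1000).astype(np.float32); print(m.sum(),cv2.minAreaRect(q),p.mean(0),p[:,2].max())
cv2.imwrite('pics/a5.png',cv2.resize(t[150:270,140:300],None,fx=4,fy=4,interpolation=cv2.INTER_CUBIC))
step(pose(-35,135,1),(.442,-.301,.17)); step(pose(-35,90,1),(.442,-.301,.2))"
```

```text
t 9.0167 grasp [ 0.4406 -0.3006  0.1671] T [[-0.573, 0.577, 0.582], [0.408, 0.817, -0.408], [-0.711, 0.003, -0.703]] q [-0.81 -0.55  2.39  0.27  0.54 -1.93] F [-0.8  0.2 -0.4] open 0.08539448459827063 0.0
444 ((452.3838806152344, -305.1232604980469), (49.458919525146484, 98.90176391601562), 54.63785171508789) [ 0.45649206 -0.30385305  0.05398679] 0.06274015683140133
row [-15.9, 0.13, 15.36] [0.004, 1.574, -0.005] tcp [ 0.532 -0.364  0.279]
row [-13.53, 0.1, 2.29] [0.002, 0.789, -0.006] tcp [ 0.442 -0.301  0.355]
```

View pics/a5.png

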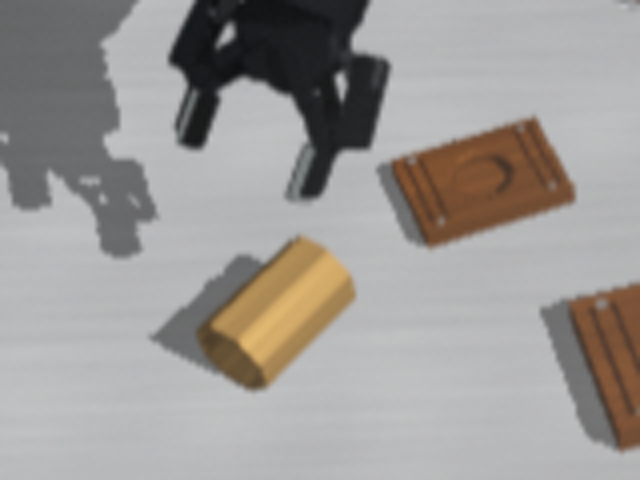

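The cup lies on a flat with its foot toward the robot, as planned. Now I swing the tool to lean inward.

arm_command(
  plan=[
    [[-13.5,0.1,2.3,0,0.789,0],[-13.5,0.1,2.3,0,0.789,0],[-13.5,0.1,2.3,0,0.789,0],[-13.5,0.1,2.3,0,0.789,0],[-13.5,0.1,2.3,0,0.789,0],[-13.5,0.1,2.3,0,0.789,0],[-13.5,0.1,2.3,0,0.789,0],[-13.5,0.1,2.3,0,0.789,0]],
  ],
)

```text
t: 9.73
tool_pos: [0.4424, -0.3014, 0.3536]
tool_rot: [-0.951, -2.992, -0.007]
contact_force: [0.5, 0.1, -0.6]
opening: 0.0856
grip_force: 0.0
```

```bash
python3 -c "
from h import *
now()
step(pose(-35,135,1),(.456,-.3095,.17))"
```

```text
t 9.7333 grasp [ 0.4424 -0.3007  0.1989] T [[-0.817, 0.577, -0.0], [0.577, 0.817, 0.005], [0.003, 0.004, -1.0]] q [-0.74 -0.12  1.87  0.    1.4  -1.69] F [ 0.5  0.1 -0.6] open 0.08562600254474487 0.0
row [-12.53, 0.14, 7.38] [0.005, 0.782, -0.003] tcp [ 0.546 -0.372  0.279]
```

arm_command(
  plan=[
    [[-12.5,0.1,7.4,0,0.782,0],[-12.5,0.1,7.4,0,0.782,0],[-12.5,0.1,7.4,0,0.782,0],[-12.5,0.1,7.4,0,0.782,0],[-12.5,0.1,7.4,0,0.782,0],[-12.5,0.1,7.4,0,0.782,0],[-12.5,0.1,7.4,0,0.782,0],[-12.5,0.1,7.4,0,0.782,0],[-12.5,0.1,7.4,0,0.782,0]],
  ],
)

```text
t: 10.48
tool_pos: [0.5448, -0.3723, 0.2809]
tool_rot: [-0.72, -2.271, -0.3]
contact_force: [-0.1, -0.3, 0.3]
opening: 0.0852
grip_force: 0.0
```

```bash
python3 -c "
from h import *
now()
step(pose(-35,135,1),(.456,-.3095,.17));step(pose(-35,135,1),(.456,-.3095,.031))"
```

```text
t 10.4833 grasp [ 0.4561 -0.3092  0.1709] T [[-0.582, 0.577, -0.573], [0.408, 0.817, 0.408], [0.703, 0.003, -0.711]] q [-0.7   0.42  1.44 -0.07  2.05 -1.67] F [-0.1 -0.3  0.3] open 0.08516125651694112 0.0
row [-0.15, 0.05, 0.06] [0.006, 0.005, -0.001] tcp [ 0.546 -0.372  0.279]
row [-9.93, 0.01, 9.94] [0.006, 0.005, -0.001] tcp [ 0.546 -0.372  0.14 ]
```

arm_command(
  plan=[
    [[-2,0,2,0,0,0],[-4,0,4,0,0,0],[-6,0,6,0,0,0],[-7.5,0,7.5,0,0,0],[-8.7,0,8.7,0,0,0],[-9.4,0,9.4,0,0,0],[-9.8,0,9.8,0,0,0],[-9.8,0,9.8,0,0,0],[-9.8,0,9.8,0,0,0],[-9.8,0,9.8,0,0,0]],
  ],
)

```text
t: 11.32
tool_pos: [0.5466, -0.3732, 0.146]
tool_rot: [-0.721, -2.274, -0.299]
contact_force: [-0.3, 0.4, -0.1]
opening: 0.0853
grip_force: 0.0
```

```bash
python3 -c "
from h import *
now()
step(pose(-35,135,1),(.456,-.3095,.031))
t,d=get_image('scene'); u,d=get_image('top')
k=lambda im,x,y: cv2.resize(im[y:y+120,x:x+160],None,fx=2.5,fy=2.5,interpolation=cv2.INTER_CUBIC)
cv2.imwrite('pics/a6.png',np.hstack([k(t,140,150),k(u,360,200)]))"
```

```text
t 11.3167 grasp [ 0.4582 -0.3104  0.0356] T [[-0.584, 0.577, -0.571], [0.41, 0.817, 0.406], [0.701, 0.003, -0.713]] q [-0.7   0.59  1.47 -0.06  1.86 -1.65] F [-0.3  0.4 -0.1] open 0.08534893336290418 0.0
row [-0.3, 0.02, 0.49] [0.005, 0.009, -0.001] tcp [ 0.546 -0.372  0.14 ]
```

View pics/a6.png

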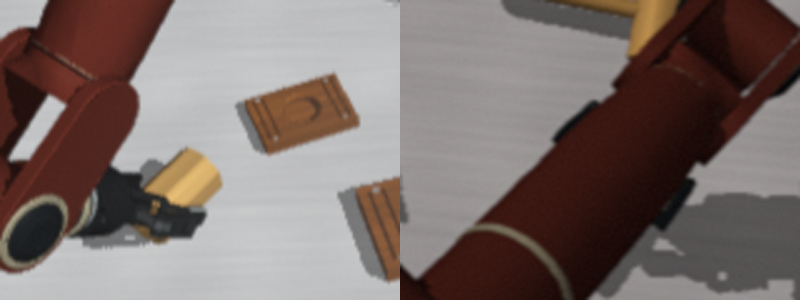

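The tool leans inward over the laid cup and the fingers straddle it. I close and lift.

arm_command(
  plan=[
    [[-0.1,0,0.3,0,0,0],[-0.1,0,0.3,0,0,0],[-0.1,0,0.3,0,0,0],[-0.1,0,0.3,0,0,0],[-0.1,0,0.3,0,0,0],[-0.1,0,0.3,0,0,0],[-0.1,0,0.3,0,0,0],[-0.1,0,0.3,0,0,0],[-0.1,0,0.3,0,0,0]],
  ],
  gripper=1,
  force=80,
)

```text
t: 12.17
tool_pos: [0.545, -0.3721, 0.1418]
tool_rot: [-0.721, -2.272, -0.299]
contact_force: [1.4, -1.7, 3.1]
opening: 0.0569
grip_force: 85.0
```

```bash
python3 -c "
from h import *
now()"
```

```text
t 12.1667 grasp [ 0.4565 -0.3091  0.0317] T [[-0.582, 0.577, -0.572], [0.409, 0.817, 0.407], [0.702, 0.003, -0.712]] q [-0.7   0.6   1.47 -0.06  1.85 -1.65] F [ 1.4 -1.7  3.1] open 0.05691444389260062 84.99868530052481
```

arm_command(
  plan=[
    [[2,0,-2,0,0,0],[4,0,-4,0,0,0],[6,0,-6,0,0,0],[8,0,-8,0,0,0],[10,0,-10,0,0,0],[10,0,-10,0,0,0],[10,0,-10,0,0,0],[10,0,-10,0,0,0]],
  ],
)

```text
t: 12.83
tool_pos: [0.5434, -0.3713, 0.2808]
tool_rot: [-0.72, -2.27, -0.301]
contact_force: [0.2, -0.5, -2.9]
opening: 0.0565
grip_force: 85.4
```

```bash
python3 -c "
from h import *
now()
for ps in (0,-17,-35): step(pose(ps,135,-1),(.482,-.0055,.2))"
```

```text
t 12.8333 grasp [ 0.4547 -0.3081  0.1709] T [[-0.581, 0.577, -0.574], [0.408, 0.817, 0.408], [0.704, 0.003, -0.71]] q [-0.7   0.42  1.45 -0.07  2.05 -1.67] F [ 0.2 -0.5 -2.9] open 0.05649571035921898 85.36458563088672
row [14.15, 32.65, 10.15] [0.007, -0.596, 2.645] tcp [ 0.591 -0.006  0.309]
row [13.13, 29.76, 9.12] [0.007, -0.332, 2.899] tcp [ 0.587 -0.037  0.309]
row [12.74, 26.38, 8.73] [0.006, -0.009, 3.141] tcp [ 0.572 -0.068  0.309]
```

arm_command(
  plan=[
    [[7,16,5,0,-0.3,1.32],[7,16,5,0,-0.3,1.32],[7,16,5,0,-0.3,1.32],[7,16,5,0,-0.3,1.32],[7,16,5,0,-0.3,1.32],[7,16,5,0,-0.3,1.32],[7,16,5,0,-0.3,1.32],[7,16,5,0,-0.3,1.32],[7,16,5,0,-0.3,1.32],[7,16,5,0,-0.3,1.32],[7,16,5,0,-0.3,1.32],[7,16,5,0,-0.3,1.32]],
  ],
)

```text
t: 13.83
tool_pos: [0.5661, -0.1915, 0.2937]
tool_rot: [-2.122, -1.555, 0.469]
contact_force: [-0.9, 1.4, -2.8]
opening: 0.0567
grip_force: 85.5
```

```bash
python3 -c "
from h import *
now()
step(pose(0,135.4,-1),(.482,-.0055,.2))"
```

```text
t 13.8333 grasp [ 0.4847 -0.1658  0.1647] T [[0.301, 0.795, -0.527], [0.954, -0.251, 0.166], [-0.0, -0.552, -0.834]] q [-0.44  0.23  1.64 -0.08  1.85 -0.13] F [-0.9  1.4 -2.8] open 0.056730710002291816 85.49083101708675
row [18.52, -3.43, 0.47] [0.009, -0.304, 1.323] tcp [ 0.592 -0.006  0.309]
```

arm_command(
  plan=[
    [[18.5,-3.4,0.5,0,-0.304,1.323],[18.5,-3.4,0.5,0,-0.304,1.323],[18.5,-3.4,0.5,0,-0.304,1.323],[18.5,-3.4,0.5,0,-0.304,1.323],[18.5,-3.4,0.5,0,-0.304,1.323],[18.5,-3.4,0.5,0,-0.304,1.323],[18.5,-3.4,0.5,0,-0.304,1.323],[18.5,-3.4,0.5,0,-0.304,1.323],[18.5,-3.4,0.5,0,-0.304,1.323],[18.5,-3.4,0.5,0,-0.304,1.323],[18.5,-3.4,0.5,0,-0.304,1.323],[18.5,-3.4,0.5,0,-0.304,1.323]],
  ],
)

```text
t: 14.83
tool_pos: [0.5923, -0.0062, 0.3089]
tool_rot: [2.896, 0.004, -1.202]
contact_force: [0.4, -0.5, -1.0]
opening: 0.0565
grip_force: 85.6
```

```bash
python3 -c "
from h import *
now()
step(pose(0,135.4,-1),(.482,-.0055,.2));step(pose(0,135.4,-1),(.482,-.0055,.1))"
```

```text
t 14.8333 grasp [ 0.4828 -0.0072  0.1997] T [[0.706, 0.005, -0.708], [0.0, -1.0, -0.006], [-0.708, 0.004, -0.706]] q [-0.12  0.25  1.61 -0.1   2.06  1.44] F [ 0.4 -0.5 -1. ] open 0.05653888074082838 85.58175212179776
row [0.01, -0.07, 0.03] [0.006, -0.006, 0.0] tcp [ 0.592 -0.006  0.309]
row [7.09, -0.11, 7.09] [0.006, -0.006, 0.0] tcp [ 0.592 -0.006  0.209]
```

arm_command(
  plan=[
    [[1.5,0,1.5,0.005,-0.006,0],[3,0,3,0.005,-0.006,0],[4.5,0,4.5,0.005,-0.006,0],[5.7,0,5.7,0.005,-0.006,0],[5.7,0,5.7,0.005,-0.006,0],[5.7,0,5.7,0.005,-0.006,0],[5.7,0,5.7,0.005,-0.006,0],[5.7,0,5.7,0.005,-0.006,0]],
  ],
)

```text
t: 15.5
tool_pos: [0.5935, -0.0068, 0.2322]
tool_rot: [2.9, 0.001, -1.202]
contact_force: [-0.2, -0.0, -1.3]
opening: 0.0569
grip_force: 85.5
```

```bash
python3 - <<'E'
from h import *
now()
out=[]
for n,(x,y) in (("scene",(250,165)),("top",(250,200))):
    im,d=get_image(n); np.save(f"pics/{n}7.npy",d); out.append(cv2.resize(im[y:y+100,x:x+133],(800,600),interpolation=cv2.INTER_CUBIC)[:, :])
    C=cloud(n,d); m=(abs(C[...,0]-.482)<.06)&(abs(C[...,1]+.006)<.06)&(C[...,2]>.035)&(C[...,2]<.2)&(d>0)&(im[...,2]>120)&(im[...,2].astype(int)-im[...,0]>50)
    p=C[m]; 
    if m.sum(): print(n,m.sum(),p.min(0).round(3),p.max(0).round(3))
cv2.imwrite("pics/a7.png",cv2.resize(np.hstack(out),(800,600//2)) if 0 else out[0])
E
```

```text
t 15.5 grasp [ 0.4841 -0.0072  0.1229] T [[0.707, 0.001, -0.708], [-0.0, -1.0, -0.002], [-0.708, 0.002, -0.707]] q [-0.12  0.34  1.64 -0.09  1.94  1.45] F [-0.2 -0.  -1.3] open 0.056889738852666114 85.53424299956532
scene 83 [ 0.452 -0.037  0.146] [0.479 0.02  0.165]
top 3 [ 0.471 -0.036  0.165] [ 0.476 -0.035  0.167]
```

View pics/a7.png

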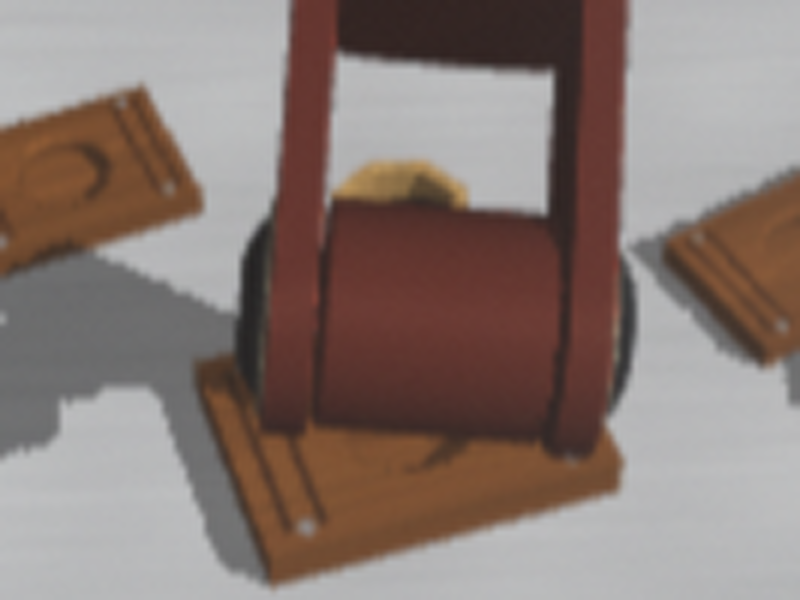

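Only the far rim of the cup shows, at crop (400,165), because the wrist hides the rest. Its depth points (rim z 0.165, rear flat x 0.452) agree with the kinematics, so the axis is near (0.4815, -0.0075). I shift +1.5 mm in y and lower to just above the board.

arm_command(
  plan=[
    [[1,-0.15,1,0,0,0],[1.8,-0.15,1.8,0,0,0],[2.4,-0.15,2.4,0,0,0],[2.6,-0.15,2.6,0,0,0],[2.6,-0.15,2.6,0,0,0],[2.6,-0.15,2.6,0,0,0],[2.6,-0.15,2.6,0,0,0],[2.6,-0.15,2.6,0,0,0]],
  ],
)

```text
t: 16.27
tool_pos: [0.5931, -0.0054, 0.1946]
tool_rot: [2.899, -0.001, -1.204]
contact_force: [-0.1, -0.4, -1.7]
opening: 0.0568
grip_force: 85.5
```

```bash
python3 - <<'E'
from h import *
now()
E
```

```text
t 16.2667 grasp [ 0.4835 -0.0058  0.0854] T [[0.706, 0.001, -0.709], [-0.001, -1.0, -0.002], [-0.709, 0.003, -0.706]] q [-0.12  0.4   1.65 -0.09  1.88  1.46] F [-0.1 -0.4 -1.7] open 0.056759167952477166 85.53516147105256
```

arm_command(
  plan=[
    [[0.2,0,0.05,0,0,0],[0.35,0,0.2,0,0,0],[0.5,0,0.35,0,0,0],[0.65,0,0.5,0,0,0],[0.75,0,0.6,0,0,0],[0.75,0,0.6,0,0,0],[0.75,0,0.6,0,0,0],[0.75,0,0.6,0,0,0]],
  ],
)

```text
t: 16.93
tool_pos: [0.5939, -0.0054, 0.1845]
tool_rot: [2.898, -0.001, -1.205]
contact_force: [-0.2, 0.0, -2.1]
opening: 0.0569
grip_force: 85.5
```

arm_command(
  plan=[
    [[0.1,0,0.1,0,0,0],[0.2,0,0.2,0,0,0],[0.3,0,0.3,0,0,0],[0.4,0,0.4,0,0,0],[0.5,0,0.5,0,0,0],[0.5,0,0.5,0,0,0],[0.5,0,0.5,0,0,0],[0.5,0,0.5,0,0,0]],
  ],
)

```text
t: 17.6
tool_pos: [0.5939, -0.0054, 0.1774]
tool_rot: [2.898, -0.001, -1.205]
contact_force: [0.6, 0.4, -1.5]
opening: 0.0568
grip_force: 85.5
```

arm_command(
  plan=[
    [[0.07,0,0.07,0,0,0],[0.14,0,0.14,0,0,0],[0.21,0,0.21,0,0,0],[0.28,0,0.28,0,0,0],[0.28,0,0.28,0,0,0],[0.28,0,0.28,0,0,0]],
  ],
)

```text
t: 18.1
tool_pos: [0.5944, -0.0054, 0.1754]
tool_rot: [2.897, -0.001, -1.208]
contact_force: [-0.4, -0.2, 8.6]
opening: 0.057
grip_force: 86.4
```

arm_command(
  plan=[
    [[0.1,0,0.1,0,0,0],[0.2,0,0.2,0,0,0],[0.3,0,0.3,0,0,0],[0.3,0,0.3,0,0,0],[0.3,0,0.3,0,0,0],[0.3,0,0.3,0,0,0]],
  ],
)

```text
t: 18.6
tool_pos: [0.595, -0.0054, 0.1749]
tool_rot: [2.894, -0.001, -1.214]
contact_force: [-5.1, 1.5, 25.0]
opening: 0.0568
grip_force: 87.5
```

```bash
python3 - <<'E'
from h import *
now()
im,d=get_image("scene"); C=cloud("scene",d)
m=(abs(C[...,0]-.482)<.06)&(abs(C[...,1]+.006)<.06)&(C[...,2]>.035)&(C[...,2]<.2)&(d>0)&(im[...,2]>120)&(im[...,2].astype(int)-im[...,0]>50)
p=C[m]; print(m.sum(),p.min(0).round(3),p.max(0).round(3),np.percentile(p[:,2],[50,90]))
E
```

```text
t 18.6 grasp [ 0.4846 -0.0058  0.0665] T [[0.701, 0.0, -0.713], [-0.002, -1.0, -0.002], [-0.713, 0.003, -0.701]] q [-0.12  0.43  1.64 -0.09  1.86  1.46] F [-5.1  1.5 25. ] open 0.056811402458042524 87.49600064533297
120 [ 0.454 -0.036  0.078] [0.492 0.021 0.109] [0.10242832 0.10621412]
```

The contact force and the rim height (about 0.106 m) both say the foot is home. I relax the press, release and back out along the tool.

arm_command(
  plan=[
    [[-0.15,0,-0.15,0,0,0],[-0.25,0,-0.25,0,0,0],[-0.25,0,-0.25,0,0,0],[-0.25,0,-0.25,0,0,0]],
  ],
)

```text
t: 18.98
tool_pos: [0.5944, -0.0054, 0.1754]
tool_rot: [2.897, -0.001, -1.208]
contact_force: [-1.3, 0.2, 10.1]
opening: 0.0569
grip_force: 86.4
```

arm_command(
  plan=[
    [[0,0,0,0,0,0],[0,0,0,0,0,0],[0,0,0,0,0,0],[0,0,0,0,0,0],[0,0,0,0,0,0],[0,0,0,0,0,0],[0,0,0,0,0,0]],
  ],
  gripper=-1,
)

```text
t: 19.57
tool_pos: [0.5938, -0.0054, 0.1725]
tool_rot: [2.898, -0.001, -1.206]
contact_force: [-0.1, -0.8, -0.2]
opening: 0.0849
grip_force: 0.0
```

arm_command(
  plan=[
    [[0,0,-1,0,0,0],[0,0,-3,0,0,0],[0,0,-6,0,0,0],[0,0,-9,0,0,0],[-4,0,-12,0,0,0],[-7,0,-15,0,0,0],[-7,0,-15,0,0,0],[-7,0,-15,0,0,0],[-7,0,-15,0,0,0]],
  ],
)

```text
t: 20.32
tool_pos: [0.6512, -0.005, 0.3292]
tool_rot: [2.9, -0.001, -1.201]
contact_force: [0.4, -0.2, -0.2]
opening: 0.086
grip_force: 0.0
```

```bash
python3 - <<'E'
from h import *
now()
step(pose(-90,90,1),(.45,-.30,.3)); step(pose(0,90,-1),(.48,-.25,.3))
E
```

```text
t 20.3167 grasp [ 0.5418 -0.0054  0.2198] T [[0.707, 0.001, -0.707], [-0.001, -1.0, -0.003], [-0.707, 0.003, -0.707]] q [-0.11  0.36  1.44 -0.09  2.12  1.45] F [ 0.4 -0.2 -0.2] open 0.08596987892550728 0.0
row [-23.06, 29.52, 5.43] [-0.612, 0.616, -1.483] tcp [ 0.45  -0.3    0.455]
row [-20.95, 24.53, 3.3] [0.003, 0.786, -0.0] tcp [ 0.48  -0.25   0.455]
```

arm_command(
  plan=[
    [[-21,24.5,3.3,0,0.786,0],[-21,24.5,3.3,0,0.786,0],[-21,24.5,3.3,0,0.786,0],[-21,24.5,3.3,0,0.786,0],[-21,24.5,3.3,0,0.786,0],[-21,24.5,3.3,0,0.786,0],[-21,24.5,3.3,0,0.786,0],[-21,24.5,3.3,0,0.786,0],[-21,24.5,3.3,0,0.786,0],[-21,24.5,3.3,0,0.786,0]],
  ],
)

```text
t: 21.15
tool_pos: [0.4787, -0.251, 0.4533]
tool_rot: [3.14, -0.004, -0.005]
contact_force: [0.2, -1.2, -0.2]
opening: 0.0854
grip_force: 0.0
```

```bash
python3 - <<'E'
from h import *
now(); o=[]
for n,(x,y) in (("scene",(262,160)),("top",(262,205))):
    im,d=get_image(n); C=cloud(n,d); o.append(cv2.resize(im[y:y+100,x:x+120],None,fx=3.3,fy=3.3,interpolation=cv2.INTER_CUBIC))
    m=(abs(C[...,0]-.482)<.05)&(abs(C[...,1]+.006)<.05)&(C[...,2]>.095)&(C[...,2]<.13)
    p=C[m]; print(n,m.sum(),p.min(0).round(3),p.max(0).round(3),np.median(p[:,2]),cv2.minEnclosingCircle((p[:,:2]*1000).astype(np.float32)))
    A=np.c_[p[:,:2],np.ones(len(p))]; print("plane slope",np.linalg.lstsq(A,p[:,2],rcond=None)[0][:2].round(3))
cv2.imwrite("pics/a8.png",np.hstack(o))
E
```

```text
t 21.15 grasp [ 0.4782 -0.2512  0.2986] T [[1.0, -0.003, -0.003], [-0.003, -1.0, -0.001], [-0.003, 0.001, -1.0]] q [-0.62 -0.17  1.75 -0.    1.57  0.95] F [ 0.2 -1.2 -0.2] open 0.08540323763985129 0.0
scene 197 [ 0.456 -0.036  0.095] [0.516 0.021 0.109] 0.10284279611901515 ((486.1201171875, -6.914510250091553), 31.421875)
plane slope [-0.02   0.009]
top 191 [ 0.453 -0.035  0.095] [0.514 0.023 0.117] 0.1065349524052579 ((483.6669616699219, -6.0559916496276855), 32.19366455078125)
plane slope [ 0.002 -0.03 ]
```

View pics/a8.png

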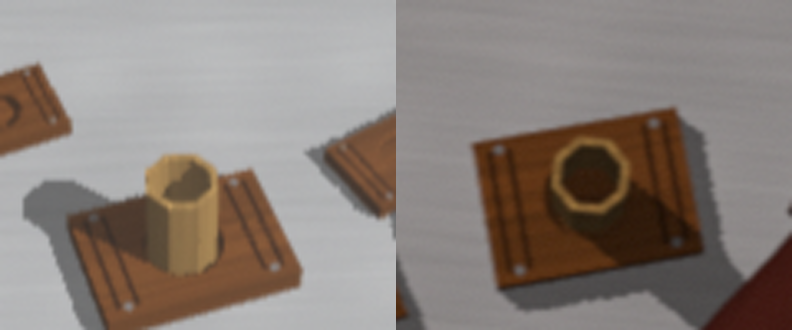

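The cup stands mouth-up, centred in the large board's well. Its rim is 81–82 mm above the board top (82 expected when home), it is level, and nothing touches it.

```bash
python3 -c "
from station import *
print(finish_job())"
```

```text
the job is handed in; nothing more can be done
None
```

The cup stands mouth-up in the large board's well, pressed down with about 25 N. Its rim measured 81–82 mm above the board top (82 mm means fully home). I released it, backed the arm clear and handed the job in at about 21 s. The arm never went near the jar, cork block, mallet or hand drill, though I didn't re-measure them before handing in.

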